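# Cap the honey bottle: press through the click and keep holding it down

### The arm

A 6-joint arm with a two-finger parallel gripper is mounted at the origin on the work surface. World frame = base frame: x ahead of the robot, y to its left, z up, the work surface at z = 0. Lengths are in m, angles in rad, forces in N, time in s.
With the tool pointing down it reaches from about 0.4 to 0.825 m from the base axis. Payload 7 kg.
Tool frame: the origin (TCP) lies at the very end of the fingers, on their centre line; the grasp point (between the pads) lies arm.hold_point_z behind it (arm.hold_point_z is the distance from the TCP to the grasp point, in m); z points along the fingers, y is the line along which they close (so a half turn about z gives the same grasp; the last joint's range is limited). The gripper opens to 88 mm and grips with 3 to 60 N. Pads are 19 mm wide; open, the fingers measure 130 mm over their backs; the gripper's body (78 mm by 193 mm) begins 47 mm behind the grasp point.
Start: joints at [-0.85, 0.359, 0.012, 0, -1.224, -0.288], TCP at [0.283, -0.613, 0.227] pointing down, gripper open.
Joint ranges: [-3.07, 3.07], [-1.43, 2.12], [-1.02, 1.25], [-3.03, 1.67], [-3.05, -0], [-3.03, 3.03]. Speed limits (rad/s): [2.39, 2.39, 3.01, 3.14, 3.14, 3.14].

### API

Orientations are given as [roll, pitch, yaw] about the fixed x, y, z axes, in that order (R = Rz(yaw) Ry(pitch) Rx(roll)).
In Python, from station import arm gives the robot as it stands.
- The arm moves only by the tool nudge_tcp, called after "Emit:" by a JSON object that holds its "api" and its "payload". Schema: {"type":"object","properties":{"deltas":{"type":"array","items":{"type":"object","properties":{"finger_gap":{"type":"number"},"tx":{"type":"number"},"ty":{"type":"number"},"tz":{"type":"number"},"yaw":{"type":"number"}},"additionalProperties":false,"required":["finger_gap"]},"minItems":1,"maxItems":20},"clamp_n":{"type":"number"},"only":{"type":"string"},"quiet":{"type":"boolean"},"lines":{"type":"string"}},"required":["deltas"],"additionalProperties":false}. deltas is a list of rows, 1 to 20 of them, each an object with the fields finger_gap (the finger opening in m), tx, ty, tz (the shift in units of 25 mm), yaw (a turn about the tool's z in units of 0.05 rad); a field left out counts as zero (the opening has to be given); each row is the pose to reach, as a shift and turn from the pose commanded when the call began, along the tool's axes at that moment; what a row does not reach only later rows make up. A row lasts 1/12 s, in which the tool goes at most 0.0417 m and 0.125 rad, less where a joint would pass 70% of its speed; a pose out of reach is approached as far as the arm can. The fingers move at their own pace and stop on an object; clamp_n is the grip in N (left out, the last holds). Time passes only in rows, so rows that do not move let the fingers close. The tool returns the time, the measured TCP pose, the force, the opening and the grip force at its end. only (a regular expression) keeps the lines of the reply that match it, lines (a string "A,B") keeps lines A to B, and quiet returns only ok. Input that does not fit is refused with a message, and nothing moves.
- arm.get_state(): the state, without advancing time (a new reading comes with each control period).
- arm.grab_frame(name): name is "side" or "top"; returns the picture (400x640x3 uint8, red, green, blue); there is no depth.
- arm.camera_params(name): a dict with "fx", "fy", "cx", "cy" (pixels), "T" (4x4, takes a point from camera to world coordinates). Camera axes: x right, y down, z forward; pixel columns grow to the right and rows downward; lengths in m; the calibration is good to about 2 mm. A picture is of the moment at which its call begins. camera_params takes no time and is no camera call.
- arm.job_done(): hands the job in; it is judged then, once.
The state is a dict: "t": time; "q": joint angles; "qd": joint speeds; "joint_efforts": joint torques, N m; "eef_pos": TCP position; "ee_rot": TCP orientation; "force": force on the tool from outside, world axes, zero at the start; "moment": the same for the moment, N m; "width": finger opening in m; "gripper_force": force on a finger pad.
Only numpy, scipy, OpenCV 4.12 (cv2) and the standard library are available. Lean on these libraries where they do the work, as an engineer would, in place of code of your own. Each camera call takes 0.05 s, during which the arm holds its last target. There are 200 camera calls.

### The job

The honey in the yellow squeeze bottle is ready to put away: pick its yellow cap out of the divided wooden tray, fit it over the bottle's bare nozzle where the bottle stands in the steel caddy, and press it straight down through the click and on until it sits fully home on the collar. Finish while still holding the cap pressed down firmly (do not let go or ease off), and leave the other bottles and caps, the jar, the mug and the sugar bowl where they are.

Things in the scene. Friction and masses are not known exactly. Their poses are not given: they have to be found in the camera images.
- yellow_cap: The yellow snap cap: round ribbed plastic cup, 29 mm outside diameter, 38 mm tall, 15 g, closed on top, standing mouth down in one compartment of the tray. Origin: centre of its mouth (underside), z towards its closed top. A bead inside the mouth, 2 mm high, narrows it to 21 mm; above it the bore is 25 mm wide, 36 mm deep. Any turn about its axis fits.
- honey_bottle: The yellow squeeze bottle, loose, about 0.3 kg, the only one without a cap: body 52 mm diameter, 104 mm tall, then a white collar (39 mm diameter) with a flat top 118 mm above the underside, then the bare white nozzle up to 148 mm. It stands upright in one of the caddy's three places with 1.5 mm play all round. Origin: centre of its underside, z up.
- honey_collar (a point): Centre of the collar's flat top on the yellow bottle, z up. The cap is home when its mouth (origin) is here, a hard stop. Three springy lugs, 24 mm across, ring the nozzle's root: the cap's mouth meets them about 9 mm above the collar, 8 to 12 N gets it past, at 4 to 6 mm it clicks and the resistance drops away (a cap held still then lifts the bottle off its floor); press on to the stop.
- honey_tip (a point): Tip of the yellow bottle's white nozzle, 30 mm above the collar. The nozzle is 7 mm in diameter here and widens as a cone, over 16 mm, to its straight root, 19 mm in diameter and 14 mm high (2 mm less than the cap's mouth).
- caddy: The stainless condiment caddy, fixed on the counter: an open box 61 x 177 mm, 70 mm high, 3 mm walls and floor, with two dividers along its long side (its own y axis) making three square places 58 mm apart for the bottles (at y = -58, 0 and 58 mm). Small wire grips stick out 16 mm at its two ends, 56 mm high. Origin: centre of its underside.
- tray: The light wooden divided tray, fixed on the counter: 110 x 230 mm, 25 mm high, walls 5 mm, floor 5 mm thick, two dividers (22 mm high) making three compartments, each 100 mm along the tray's own x axis and 70 mm along its y axis, centred at y = -75, 0 and 75 mm; one cap stands in each. Origin: centre of its underside.
- red_cap: A spare cap of the same outer size as the yellow one (29 mm across, 38 mm tall), red, standing mouth down in a compartment of the tray. Not for this job. Origin: centre of its underside.
- white_cap: A spare cap of the same outer size as the yellow one (29 mm across, 38 mm tall), white, standing mouth down in a compartment of the tray. Not for this job. Origin: centre of its underside.
- red_bottle: A red squeeze bottle like the honey bottle (body 52 mm across, 104 mm tall, white collar to 118 mm) but already wearing its red cap, 156 mm tall in all, standing in a place of the caddy. Leave it. Origin: centre of its underside.
- green_bottle: A green squeeze bottle like the honey bottle (body 52 mm across, 104 mm tall, white collar to 118 mm) but already wearing its green cap, 156 mm tall in all, standing in a place of the caddy. Leave it. Origin: centre of its underside.
- spread_jar: Amber glass jar of spread with a white lid, 72 mm across, 105 mm tall, on the counter beyond the work. Leave it. Origin: centre of its underside.
- mug: Blue mug, 82 mm across, 95 mm tall, on the counter beyond the work. Leave it. Origin: centre of its underside.
- sugar_bowl: White open bowl, 90 mm across, 42 mm tall, on the counter beyond the work. Leave it. Origin: centre of its underside.
There are look-alikes about, which are no part of the job. Several things have the shape of the yellow_cap; the one meant has the colours described above. What is shaped like the honey_bottle but blue is not meant.

How it is judged:
By the outcome, as a careful person would: the job done as asked, in the order asked, and still so for the second after the job is handed in, while the arm keeps its last pose, push and grip.
It also fails if it takes over 38 s, if anything falls off the work surface, if the arm or the gripper's body presses on something with over 40 N, if the wrist force passes 120 N, or if a joint passes its speed limit or range.

## Working session

There is one attempt and no reset: what is moved stays moved. The work goes in short steps, Python scripts to look and compute and a tool call to move; the robot and the scene stay as the last step left them, time stands still between calls to the robot, and variables do not carry over. Pictures are saved under pics/ and viewed, at most 10 in all, crops included, and the job is handed in when it is done.

```bash
mkdir -p pics; python3 - <<'E'
from station import arm
import cv2,numpy as np
np.set_printoptions(precision=4,suppress=True)
s=arm.get_state();print(s['t'],s['eef_pos'],s['ee_rot'],s['width'],s['force'],arm.hold_point_z)
for n in('side','top'):
    im=arm.grab_frame(n);cv2.imwrite(f'pics/{n}0.png',im[:,:,::-1]);p=arm.camera_params(n);print(n,p['fx'],p['fy'],p['cx'],p['cy'],np.array(p['T']))
E
```

```text
0.0 [ 0.2828 -0.6123  0.2256] [ 3.1399 -0.0001 -2.709 ] 0.08763722018538994 [ 0.7184  0.6397 -0.3075] 0.0188
side 518.4378346742874 518.4378346742874 328.8178384414211 204.625983272861 [[-0.9211 -0.2395  0.3069  0.2161]
 [-0.3885  0.5136 -0.765   0.8685]
 [ 0.0256 -0.8239 -0.5661  0.7236]
 [ 0.      0.      0.      1.    ]]
top 495.47321841258264 495.47321841258264 322.67980478442036 203.05172954097299 [[ 0.0148 -0.9955  0.0934  0.4579]
 [-0.9994 -0.0176 -0.0293  0.035 ]
 [ 0.0308 -0.0929 -0.9952  1.2119]
 [ 0.      0.      0.      1.    ]]
```

View pics/top0.png

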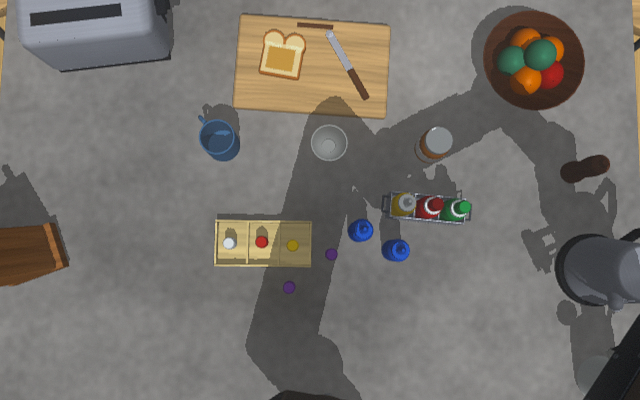

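View pics/side0.png

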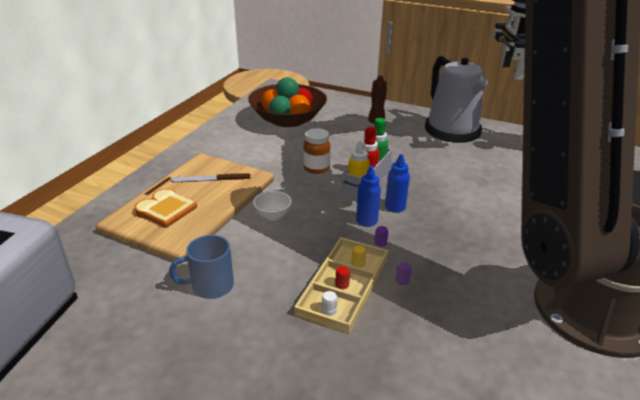

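Top view: the cap-shaped things are white (229,243), red (262,242), yellow (292,246) in the tray, and purple (331,254) and (289,288) loose on the counter. The one at (292,246) is meant, since it is yellow and in a tray compartment. Of the bottles, the capless yellow one is at (404,204) in the caddy's end place. Red (430,207) and green (460,209) are capped, and the blue ones (361,230) and (396,250) are look-alikes. The side view shows the yellow cap at (359,256) and the honey bottle's body at (359,168), nozzle about (361,150).

```bash
cat > h.py <<'E'
from station import arm
import cv2,numpy as np
np.set_printoptions(precision=4,suppress=True)
def ray(n,u,v):
    p=arm.camera_params(n);T=np.array(p['T']);d=T[:3,:3]@[(u-p['cx'])/p['fx'],(v-p['cy'])/p['fy'],1];return T[:3,3],d/np.linalg.norm(d)
def plane(n,u,v,z):
    o,d=ray(n,u,v);return o+d*(z-o[2])/d[2]
def proj(n,P):
    p=arm.camera_params(n);T=np.array(p['T']);c=T[:3,:3].T@(np.array(P)-T[:3,3]);return np.array([p['fx']*c[0]/c[2]+p['cx'],p['fy']*c[1]/c[2]+p['cy']])
def tri(a,b):
    (o,d),(p,e)=ray('top',*a),ray('side',*b);s=np.linalg.lstsq(np.c_[d,-e],p-o,rcond=None)[0]
    A,B=o+d*s[0],p+e*s[1];return (A+B)/2,np.linalg.norm(A-B)
def blobs(im,lo,hi,box,amin=8):
    x0,y0,x1,y1=box;m=cv2.inRange(cv2.cvtColor(im,cv2.COLOR_RGB2HSV)[y0:y1,x0:x1],lo,hi)
    n,_,st,c=cv2.connectedComponentsWithStats(m)
    return [(c[i]+[x0,y0],st[i,:4]+[x0,y0,0,0],st[i,4]) for i in range(1,n) if st[i,4]>=amin]
E
python3 - <<'E'
from h import *
t=cv2.imread('pics/top0.png')[:,:,::-1];s=cv2.imread('pics/side0.png')[:,:,::-1]
for nm,im,bx in(('top',t,(205,180,480,275)),('side',s,(320,130,400,290))):
    for b in blobs(im,(18,170,60),(32,255,255),bx):print(nm,'Y',*b)
    for b in blobs(im,(50,120,40),(80,255,255),bx):print(nm,'G',*b)
    for b in blobs(im,(0,180,60),(8,255,255),bx):print(nm,'R',*b)
a=cv2.resize(t[185:275,270:480],None,fx=3.6,fy=3.6,interpolation=cv2.INTER_CUBIC)
b=cv2.resize(s[130:275,330:410],None,fx=1.8,fy=1.8,interpolation=cv2.INTER_CUBIC)
c=np.zeros((600,800,3),np.uint8);c[:a.shape[0],:a.shape[1]]=a;c[330:330+b.shape[0],:b.shape[1]]=b
b2=cv2.resize(s[138:188,335:395],None,fx=5,fy=5,interpolation=cv2.INTER_CUBIC);c[330:330+250,200:500]=b2
cv2.imwrite('pics/crop1.png',c[:,:,::-1])
E
```

```text
top Y [398.7652 206.    ] [392 193  21  23] 115
top Y [292.3714 245.0476] [287 240  12  11] 105
top G [450.9167 200.9167] [449 199   6   6] 12
top G [463.5839 207.2774] [455 201  16  13] 137
top G [449.8142 215.5752] [441 206  23  15] 113
top R [427.725 214.075] [422 209  16   9] 40
top R [261.0625 241.6146] [256 237  12  11] 96
side Y [357.8015 167.1581] [348 159  21  18] 272
side Y [358.1055 255.9283] [352 246  14  21] 237
side G [380.2286 131.8857] [377 130   8   5] 35
side G [382.3629 148.2177] [378 140  10  20] 124
side R [369.9922 136.1783] [365 130  11  14] 129
side R [373.3516 156.7578] [368 149  11  17] 128
side R [341.8988 276.5058] [336 266  14  22] 257
```

View pics/crop1.png

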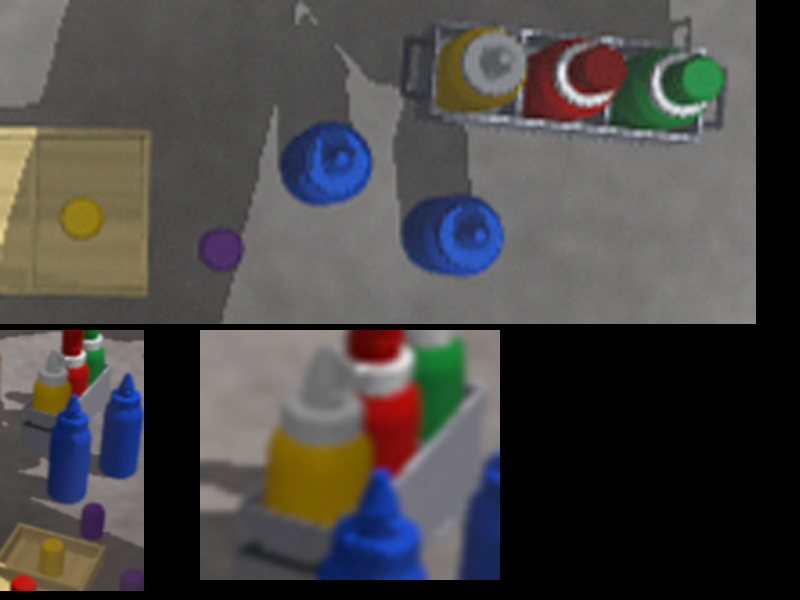

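The crop confirms it: a plain yellow cap in the tray's end compartment. The honey bottle has a bare grey-white nozzle and collar, centred near (407,202) in the top view.

```bash
python3 - <<'E'
from h import *
t=cv2.imread('pics/top0.png')[:,:,::-1];s=cv2.imread('pics/side0.png')[:,:,::-1]
for nm,im,bx in(('top',t,(396,188,418,216)),('side',s,(345,136,372,162))):
    x0,y0,x1,y1=bx;h=cv2.cvtColor(im,cv2.COLOR_RGB2HSV)[y0:y1,x0:x1]
    print(nm);print('\n'.join(f'{y0+j} '+' '.join('%3d'%(v if sa<60 else 0) for sa,v in zip(h[j,:,1],h[j,:,2])) for j in range(y1-y0)))
print('cap top',plane('top',292.4,245.05,.043), tri((292.37,245.05),(358.6,250.5)))
print('white/red top-face', plane('top',261.3,241.8,.043))
print('tip guess tri',tri((408.9,202.2),(360.2,143)),'plane',plane('top',408.9,202.2,.151),plane('side',360.2,143,.151))
print('collar',plane('top',406.9,201.9,.121))
g=plane('top',464.8,206.5,.159);print('green captop',g,proj('side',g))
E
```

```text
top
188  82  81  81  80  82  85  86  85  86  85  86  84  84  86  86  84  87  87  87  87  89  87
189  79  83  81  82  83  83  84  86  82  85  87  84  85  85  84  85  85  88  87  87  87  90
190  81  76  81  80  84  82  83  83  83  84  84  84  85  84  84  86  84  90  88  89  87  87
191 102  95  98 103  95  92  94  87  85  82  82  77  81  84  87  85  87  89  86  86  87  89
192  97 102 101 103  88  85  96   0   0   0   0   0  94 114  97  92  94  89  83  82  81  77
193  67  66  60   0   0   0   0   0   0   0   0   0   0 130 101  88  95  93 106 151 162 157
194  71  64   0   0   0   0   0   0 125 128 124 131 130 129   0   0  95  99 109 181 180 169
195   0   0   0   0   0   0 109 120 141 142 140 142 139 142 137 122 127  96  72 156  91  57
196   0   0   0   0   0 112 143 140 142 140 138 141 141 140 142 143 144   0  80 149  96  68
197   0   0   0   0 109 139 140 138 130 132 132 133 125 128 132 139 141 131 126 116  89  73
198   0   0   0  83 138 140 138 140 111 115 111 111 102 109 115 127 140 140 146 118 103 101
199   0   0   0 105 136 140 141 137 103 102  94  92  96 108 123 118 131 137 141 125 
[... 4074 characters left out ...]
50 144   0   0   0   0   0 109 107 106 108 111 111 110 109 107 106 107   0   0   0   0   0   0   0
160 148 150 148   0   0   0   0   0   0   0   0   0 113 115 114 115 115   0   0   0   0   0   0   0   0   0   0
161 148 149 144   0   0   0   0   0   0   0   0   0   0   0   0   0   0   0   0   0   0   0   0   0   0   0   0
cap top [0.4674 0.0703 0.043 ] (array([0.467 , 0.0704, 0.0377]), np.float64(0.0008254520994581613))
white/red top-face [0.4738 0.1432 0.043 ]
tip guess tri (array([ 0.5629, -0.184 ,  0.1455]), np.float64(0.0006341705976041427)) plane [ 0.5626 -0.1828  0.151 ] [ 0.5593 -0.1741  0.151 ]
collar [ 0.5662 -0.1845  0.121 ]
green captop [ 0.5547 -0.3022  0.159 ] [379.3072 119.2907]
```

```bash
cat >> h.py <<'E'
from scipy.spatial.transform import Rotation as Ro
def go(P,yaw=None):
    s=arm.get_state();R=Ro.from_euler('xyz',s['ee_rot']);d=R.inv().apply(np.array(P)-s['eef_pos'])
    print('pose',s['eef_pos'],s['ee_rot'],'delta tool',d,'turn',None if yaw is None else -(yaw-s['ee_rot'][2]))
E
python3 - <<'E'
from h import *
print('cap',plane('top',292.5,245.1,.043))
c=plane('top',407.2,202,.121);t=plane('top',410,200.9,.151);print('collar',c,'tip',t,tri((410,200.9),(359.6,142.4)),proj('side',t))
for u,v in((312,222),(311,267),(280,221),(279.5,266.5)):print('tray',plane('top',u,v,.025))
for u,v in((391,191),(471,197),(386,216),(467,222)):print('caddy',plane('top',u,v,.07))
go((.467,.070,.2),-1.67)
E
```

```text
cap [0.4672 0.07   0.043 ]
collar [ 0.566  -0.1851  0.121 ] tip [ 0.5655 -0.1852  0.151 ] (array([ 0.5655, -0.1865,  0.1454]), np.float64(0.0010968880103305791)) [359.3384 140.5084]
tray [0.5232 0.025  0.025 ]
tray [0.4162 0.0256 0.025 ]
tray [0.5244 0.1016 0.025 ]
tray [0.4163 0.1003 0.025 ]
caddy [ 0.5961 -0.1575  0.07  ]
caddy [ 0.5854 -0.3456  0.07  ]
caddy [ 0.5375 -0.1459  0.07  ]
caddy [ 0.5267 -0.3354  0.07  ]
pose [ 0.2829 -0.6124  0.2257] [ 3.1401 -0.0002 -2.7089] delta tool [-0.4533  0.5422  0.0265] turn -1.0388634076556125
```

The rows are not in the units I measure in: shifts go in units of 25 mm and turns go in units of 0.05 rad. I convert before sending: 0.542 m is 21.68, -0.453 m is -18.12, -1.08 rad is -21.6.

Emit:
{"api": "nudge_tcp", "payload": {"deltas": [{"finger_gap":0.045,"tx":-3.2,"ty":4},{"finger_gap":0.045,"tx":-3.2,"ty":4},{"finger_gap":0.045,"tx":-3.2,"ty":4},{"finger_gap":0.045,"tx":-3.2,"ty":4},{"finger_gap":0.045,"tx":-18.12,"ty":21.68,"tz":1.04,"yaw":-21.6},{"finger_gap":0.045,"tx":-18.12,"ty":21.68,"tz":1.04,"yaw":-21.6},{"finger_gap":0.045,"tx":-18.12,"ty":21.68,"tz":1.04,"yaw":-21.6},{"finger_gap":0.045,"tx":-18.12,"ty":21.68,"tz":1.04,"yaw":-21.6},{"finger_gap":0.045,"tx":-18.12,"ty":21.68,"tz":1.04,"yaw":-21.6},{"finger_gap":0.045,"tx":-18.12,"ty":21.68,"tz":1.04,"yaw":-21.6},{"finger_gap":0.045,"tx":-18.12,"ty":21.68,"tz":1.04,"yaw":-21.6},{"finger_gap":0.045,"tx":-18.12,"ty":21.68,"tz":1.04,"yaw":-21.6},{"finger_gap":0.045,"tx":-18.12,"ty":21.68,"tz":1.04,"yaw":-21.6},{"finger_gap":0.045,"tx":-18.12,"ty":21.68,"tz":1.04,"yaw":-21.6},{"finger_gap":0.045,"tx":-18.12,"ty":21.68,"tz":1.04,"yaw":-21.6},{"finger_gap":0.045,"tx":-18.12,"ty":21.68,"tz":1.04,"yaw":-21.6},{"finger_gap":0.045,"tx":-18.12,"ty":21.68,"tz":1.04,"yaw":-21.6},{"finger_gap":0.045,"tx":-18.12,"ty":21.68,"tz":1.04,"yaw":-21.6},{"finger_gap":0.045,"tx":-18.12,"ty":21.68,"tz":1.04,"yaw":-21.6},{"finger_gap":0.045,"tx":-18.12,"ty":21.68,"tz":1.04,"yaw":-21.6}], "clamp_n": 20}}

```text
t: 1.77
eef_pos: [0.467, 0.071, 0.2]
ee_rot: [3.14, -0.001, -1.626]
force: [0.5, -0.1, -0.1]
width: 0.0447
gripper_force: 0.0
```

```bash
python3 -c "
from h import *
go((.467,.070,.0142),-1.628)"
```

```text
pose [0.467 0.071 0.2  ] [ 3.1404 -0.0006 -1.6255] delta tool [ 0.0009 -0.0003  0.1858] turn 0.0024505126115801357
```

Scaled: 0.186 m is 7.44, 0.182 m is 7.28.

Emit:
{"api": "nudge_tcp", "payload": {"deltas": [{"finger_gap":0.045,"tx":0.04,"tz":1.6},{"finger_gap":0.045,"tx":0.04,"tz":3.2},{"finger_gap":0.045,"tx":0.04,"tz":4.4},{"finger_gap":0.045,"tx":0.04,"tz":5.2},{"finger_gap":0.045,"tx":0.04,"tz":6},{"finger_gap":0.045,"tx":0.04,"tz":6.6},{"finger_gap":0.045,"tx":0.04,"tz":7.04},{"finger_gap":0.045,"tx":0.04,"tz":7.28},{"finger_gap":0.045,"tx":0.04,"tz":7.44},{"finger_gap":0.045,"tx":0.04,"tz":7.44},{"finger_gap":0.045,"tx":0.04,"tz":7.44}]}}

```text
t: 2.68
eef_pos: [0.4671, 0.068, 0.015]
ee_rot: [-3.141, 0.0, -1.629]
force: [-0.7, 0.3, -0.5]
width: 0.0452
gripper_force: 0.0
```

Emit:
{"api": "nudge_tcp", "payload": {"deltas": [{"finger_gap":0.02},{"finger_gap":0.02},{"finger_gap":0.02},{"finger_gap":0.02},{"finger_gap":0.02},{"finger_gap":0.02},{"finger_gap":0.02},{"finger_gap":0.02}], "clamp_n": 50}}

```text
t: 3.35
eef_pos: [0.4672, 0.0685, 0.0151]
ee_rot: [-3.141, 0.0, -1.628]
force: [-1.8, -0.7, 6.4]
width: 0.0285
gripper_force: 50.0
```

Emit:
{"api": "nudge_tcp", "payload": {"deltas": [{"finger_gap":0.02,"tz":-0.4},{"finger_gap":0.02,"tz":-1.2},{"finger_gap":0.02,"tz":-2.4},{"finger_gap":0.02,"tz":-4},{"finger_gap":0.02,"tz":-5.6},{"finger_gap":0.02,"tz":-7.2},{"finger_gap":0.02,"tz":-8.4},{"finger_gap":0.02,"tz":-8.4},{"finger_gap":0.02,"tz":-8.4}]}}

```text
t: 4.1
eef_pos: [0.4677, 0.0688, 0.2266]
ee_rot: [-3.138, 0.003, -1.629]
force: [-0.1, -0.5, -0.8]
width: 0.0285
gripper_force: 50.0
```

```bash
python3 - <<'E'
from h import *
go((.5658,-.1852,.225),-1.628)
E
```

```text
pose [0.4677 0.0688 0.2266] [-3.1379  0.0028 -1.6287] delta tool [ 0.2479 -0.1127  0.0013] turn -0.0007440014404638262
```

Emit:
{"api": "nudge_tcp", "payload": {"deltas": [{"finger_gap":0.02,"tx":0.8,"ty":-0.4},{"finger_gap":0.02,"tx":2,"ty":-0.88},{"finger_gap":0.02,"tx":3.2,"ty":-1.44},{"finger_gap":0.02,"tx":4.4,"ty":-2},{"finger_gap":0.02,"tx":5.6,"ty":-2.52},{"finger_gap":0.02,"tx":6.8,"ty":-3.08},{"finger_gap":0.02,"tx":8,"ty":-3.6},{"finger_gap":0.02,"tx":9,"ty":-4.08},{"finger_gap":0.02,"tx":9.6,"ty":-4.36},{"finger_gap":0.02,"tx":9.92,"ty":-4.52},{"finger_gap":0.02,"tx":9.92,"ty":-4.52},{"finger_gap":0.02,"tx":9.92,"ty":-4.52}]}}

```text
t: 5.1
eef_pos: [0.5647, -0.1857, 0.2233]
ee_rot: [3.139, 0.0, -1.63]
force: [-0.3, -0.2, 0.0]
width: 0.0283
gripper_force: 50.0
```

```bash
python3 - <<'E'
from h import *
go((.5658,-.186,.185),-1.628)
t=arm.grab_frame('top');s=arm.grab_frame('side')
for b in blobs(s,(18,170,60),(32,255,255),(300,80,420,190)):print(*b)
c=arm.get_state()['eef_pos'];print('cap mouth expect',proj('side',c+[0,.0015,-.0101]),'cap top',proj('side',c+[0,.0015,.0279]),'nozzle tip',proj('side',(.5658,-.1852,.151)))
cv2.imwrite('pics/c2.png',np.hstack([cv2.resize(x,None,fx=5,fy=5,interpolation=cv2.INTER_CUBIC) for x in(s[70:180,320:400],t[150:260,375:455])])[:,:,::-1])
E
```

```text
pose [ 0.5647 -0.1857  0.2233] [ 3.1394  0.0003 -1.6297] delta tool [ 0.0002 -0.0012  0.0383] turn -0.0017033501703886955
[361.6147 109.8532] [356 100  13  20] 218
[358.2294 167.0609] [348 159  22  18] 279
cap mouth expect [360.949  116.5266] cap top [361.9635 101.1497] nozzle tip [359.2253 140.4778]
```

View pics/c2.png

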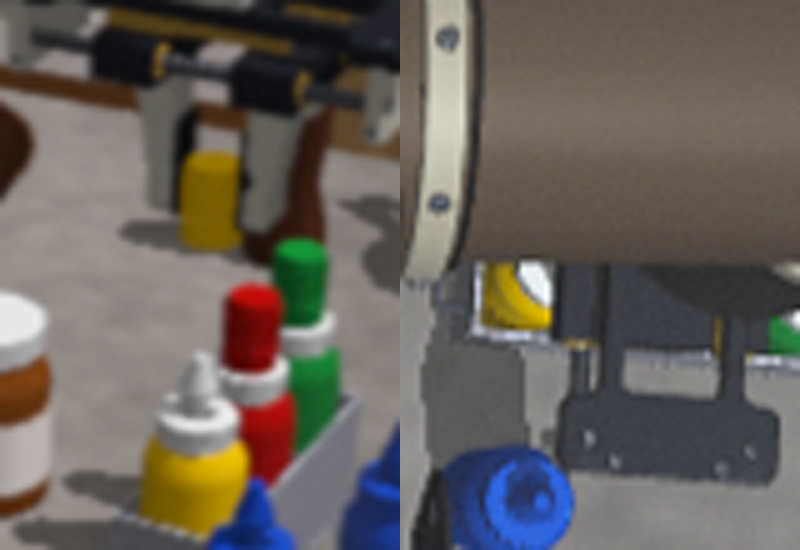

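The crop shows the cap held upright between the fingers at (361,110) in the side view, above the nozzle tip at (360,141). The offset is within about 2 mm. I'll lower it onto the nozzle.

Emit:
{"api": "nudge_tcp", "payload": {"deltas": [{"finger_gap":0.02,"ty":-0.04,"tz":0.6},{"finger_gap":0.02,"ty":-0.04,"tz":1.2},{"finger_gap":0.02,"ty":-0.04,"tz":1.8},{"finger_gap":0.02,"ty":-0.04,"tz":2.2},{"finger_gap":0.02,"ty":-0.04,"tz":2.4},{"finger_gap":0.02,"ty":-0.04,"tz":2.6},{"finger_gap":0.02,"ty":-0.04,"tz":2.8},{"finger_gap":0.02,"ty":-0.04,"tz":2.8},{"finger_gap":0.02,"ty":-0.04,"tz":2.8},{"finger_gap":0.02,"ty":-0.04,"tz":2.8}], "clamp_n": 55}}

```text
t: 6.03
eef_pos: [0.5667, -0.186, 0.1551]
ee_rot: [-3.141, -0.0, -1.629]
force: [-0.7, -1.2, -1.2]
width: 0.0286
gripper_force: 55.0
```

```bash
python3 - <<'E'
from h import *
go((.5658,-.186,.1311),-1.628);print(arm.get_state()['force'],arm.get_state()['moment'])
s=arm.grab_frame('side')
for b in blobs(s,(18,170,60),(32,255,255),(300,80,420,190)):print(*b)
cv2.imwrite('pics/c3.png',cv2.resize(s[90:180,320:400],None,fx=6,fy=6,interpolation=cv2.INTER_CUBIC)[:,:,::-1])
E
```

```text
pose [ 0.5667 -0.186   0.1551] [-3.1407 -0.0001 -1.6287] delta tool [0.     0.0009 0.024 ] turn -0.0007187314259498034
[-0.7231 -1.2096 -1.1747] [0.0239 0.0828 0.0164]
[349.375 103.625] [341 101  20   5] 40
[379.2353 101.2941] [375 100  10   4] 17
[368.3571 107.2857] [363 106  11   4] 14
[359.2461 136.1832] [354 127  12  19] 191
[358.2482 166.9965] [348 159  22  18] 282
```

View pics/c3.png

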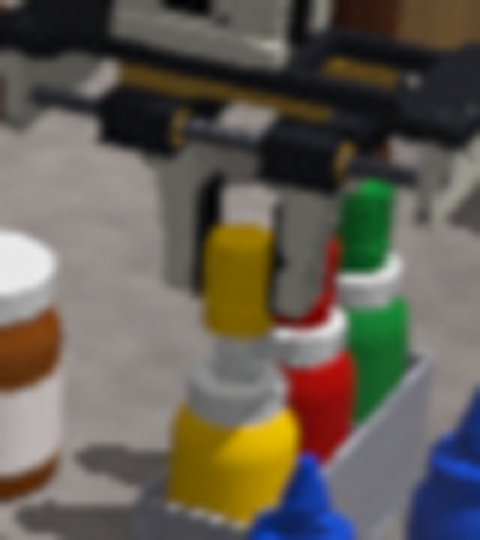

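The cap is over the nozzle at (359,136) with its tip hidden inside, and there is no side load. Next I go down to the lugs.

Emit:
{"api": "nudge_tcp", "payload": {"deltas": [{"finger_gap":0.02,"ty":0.04,"tz":0.16},{"finger_gap":0.02,"ty":0.04,"tz":0.32},{"finger_gap":0.02,"ty":0.04,"tz":0.44},{"finger_gap":0.02,"ty":0.04,"tz":0.52},{"finger_gap":0.02,"ty":0.04,"tz":0.52},{"finger_gap":0.02,"ty":0.04,"tz":0.52},{"finger_gap":0.02,"ty":0.04,"tz":0.52}], "clamp_n": 60}}

```text
t: 6.67
eef_pos: [0.5654, -0.1859, 0.1415]
ee_rot: [3.141, -0.0, -1.629]
force: [-0.2, -0.8, -0.7]
width: 0.0285
gripper_force: 60.0
```

Emit:
{"api": "nudge_tcp", "payload": {"deltas": [{"finger_gap":0.02,"tz":0.08},{"finger_gap":0.02,"tz":0.16},{"finger_gap":0.02,"tz":0.24},{"finger_gap":0.02,"tz":0.32},{"finger_gap":0.02,"tz":0.4},{"finger_gap":0.02,"tz":0.44},{"finger_gap":0.02,"tz":0.44},{"finger_gap":0.02,"tz":0.44}]}}

```text
t: 7.33
eef_pos: [0.5657, -0.1862, 0.1312]
ee_rot: [-3.141, -0.001, -1.628]
force: [-0.3, -1.5, 5.5]
width: 0.0288
gripper_force: 60.0
```

Scaled: 0.001 m is 0.04.

Emit:
{"api": "nudge_tcp", "payload": {"deltas": [{"finger_gap":0.02,"tz":0.04},{"finger_gap":0.02,"tz":0.04},{"finger_gap":0.02,"tz":0.04}]}}

```text
t: 7.58
eef_pos: [0.5659, -0.1864, 0.1311]
ee_rot: [-3.14, -0.001, -1.628]
force: [-1.8, -0.5, 11.7]
width: 0.0284
gripper_force: 60.0
```

Emit:
{"api": "nudge_tcp", "payload": {"deltas": [{"finger_gap":0.02,"tz":0.04},{"finger_gap":0.02,"tz":0.04},{"finger_gap":0.02,"tz":0.04}]}}

```text
t: 7.83
eef_pos: [0.5661, -0.1865, 0.1311]
ee_rot: [-3.139, -0.001, -1.628]
force: [-4.2, 0.5, 17.0]
width: 0.0283
gripper_force: 60.0
```

Scaled: 0.0015 m is 0.06, 0.001 m is 0.04.

Emit:
{"api": "nudge_tcp", "payload": {"deltas": [{"finger_gap":0.02,"tz":0.04},{"finger_gap":0.02,"tz":0.06},{"finger_gap":0.02,"tz":0.06},{"finger_gap":0.02,"tz":0.06},{"finger_gap":0.02,"tz":0.06},{"finger_gap":0.02,"tz":0.06}]}}

```text
t: 8.33
eef_pos: [0.5666, -0.1868, 0.1311]
ee_rot: [-3.138, -0.002, -1.627]
force: [-6.5, 2.2, 27.0]
width: 0.0284
gripper_force: 60.1
```

```bash
python3 - <<'E'
from h import *
s=arm.grab_frame('side');st=arm.get_state();print(st['force'],st['eef_pos'])
for b in blobs(s,(18,170,60),(32,255,255),(335,115,385,190)):print(*b)
print('mouth',proj('side',(.5658,-.1852,.121)),'top',proj('side',(.5658,-.1852,.159)))
cv2.imwrite('pics/c4.png',cv2.resize(s[90:180,320:400],None,fx=6,fy=6,interpolation=cv2.INTER_CUBIC)[:,:,::-1])
E
```

```text
[-7.8365 -0.0312 27.4417] [ 0.5666 -0.1867  0.1311]
[356.5 115. ] [353 115   8   1] 8
[368.   117.25] [363 116  10   4] 12
[358.7033 144.8626] [353 137  12  18] 182
[357.7666 167.0941] [348 158  21  19] 287
mouth [358.496  151.5603] top [359.4231 137.4709]
```

View pics/c4.png

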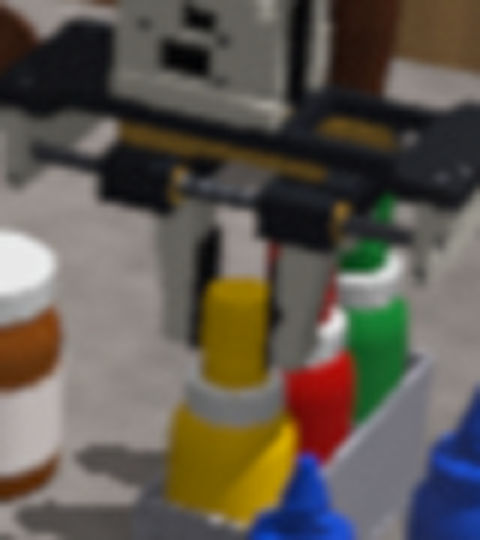

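The cap sits flush on the collar at (359,145), with only the collar ring visible below it. The depth matches home, and the force is steady at 27 N with no movement.

```bash
python3 -c "
from station import arm
print(arm.job_done())"
```

```text
the job is handed in; nothing more can be done
None
```

The yellow cap went on past the lugs and sits fully home on the honey bottle's collar; I handed the job in at about 8.4 s with the arm still pressing it down at 27 N, and nothing else was touched.

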